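Put the plug gauges back into storage in order

TASK

Move the four plug gauges from the green inspection rack into the pockets of the beige storage rack, one to a pocket, keeping their order as counted from the red-painted ends: the gauge nearest the red end of the green rack goes into the pocket nearest the red end of the beige rack, the next into the next, and so on. They are precision tools: keep them upright, set each one down gently on the floor of its pocket instead of dropping it, and leave all four standing there on their own.

Things in the scene. Friction and masses are not known exactly. Their poses are not given: they have to be found in the camera images.
- plug_yellow: Plug gauge with a yellow cap, loose, 0.2 to 0.33 kg, standing upright: a steel cylinder 28 mm in diameter and 45 mm tall below, then a round black handle 22 mm in diameter to 100 mm height, then a yellow cap of the same 22 mm diameter to 120 mm (its top). Origin at the centre of its foot, z up along its axis; its yaw means nothing.
- plug_blue: Plug gauge with a blue cap, loose, 0.2 to 0.33 kg, standing upright: a steel cylinder 28 mm in diameter and 45 mm tall below, then a round black handle 22 mm in diameter to 100 mm height, then a blue cap of the same 22 mm diameter to 120 mm (its top). Origin at the centre of its foot, z up along its axis; its yaw means nothing.
- plug_white: Plug gauge with a white cap, loose, 0.2 to 0.33 kg, standing upright: a steel cylinder 28 mm in diameter and 45 mm tall below, then a round black handle 22 mm in diameter to 100 mm height, then a white cap of the same 22 mm diameter to 120 mm (its top). Origin at the centre of its foot, z up along its axis; its yaw means nothing.
- plug_purple: Plug gauge with a purple cap, loose, 0.2 to 0.33 kg, standing upright: a steel cylinder 28 mm in diameter and 45 mm tall below, then a round black handle 22 mm in diameter to 100 mm height, then a purple cap of the same 22 mm diameter to 120 mm (its top). Origin at the centre of its foot, z up along its axis; its yaw means nothing.
- pad_yellow: Flat yellow pad, 50 x 50 x 8 mm, fixed on the green rack; plug_yellow stands on it at the start, within 5 mm of its centre. It marks the place in the row from which that gauge came. Origin at the centre of its underside, z up; its top is 8 mm above its origin and 20 mm above the table.
- pad_blue: Flat blue pad, 50 x 50 x 8 mm, fixed on the green rack; plug_blue stands on it at the start, within 5 mm of its centre. It marks the place in the row from which that gauge came. Origin at the centre of its underside, z up; its top is 8 mm above its origin and 20 mm above the table.
- pad_white: Flat white pad, 50 x 50 x 8 mm, fixed on the green rack; plug_white stands on it at the start, within 5 mm of its centre. It marks the place in the row from which that gauge came. Origin at the centre of its underside, z up; its top is 8 mm above its origin and 20 mm above the table.
- pad_purple: Flat purple pad, 50 x 50 x 8 mm, fixed on the green rack; plug_purple stands on it at the start, within 5 mm of its centre. It marks the place in the row from which that gauge came. Origin at the centre of its underside, z up; its top is 8 mm above its origin and 20 mm above the table.
- green_rack: Bright green inspection rack, a low fixed tray, 152 (x) by 298 mm (y); the end wall at its own +y is red. Origin on the table under the middle of the pad row. Pads at x = 0, y = +90 (nearest the red end), +30, -30, -90 mm, in an order that changes; pad tops 20 mm above the table. Rims to 30 mm. A lane behind (x = +38 to +102 mm) holds two loose steel rings, tops at 30 mm.
- beige_rack: Beige storage rack, fixed, 115 (x) by 284 mm (y); the end at its own -y is red. Origin on the table under the middle of its row of four empty pockets, 46 x 46 mm, 20 mm deep, centres at x = 0, y = -90 (nearest the red end), -30, +30, +90 mm; floors 12 mm, rims 32 mm above the table. A step behind (x = +40 to +75 mm) is 45 mm high, its steel pins reach 53 mm.
Not all that is in view belongs to the job. Leave any pink look-alike of the plug_purple alone.

How it is judged (in metres and radians):
At the end, for the whole second after the job is handed in: Each gauge stands in the beige pocket with the same place from the red end as its pad has on the green rack: within 13 mm of the pocket centre along and across, foot within 6 mm of the pocket floor, within 0.1 rad of upright, at rest (under 0.02 m/s, 0.2 rad/s) (((y of pad_yellow in the frame of green_rack between 0.07 and 0.11 m and y of plug_yellow in the frame of beige_rack between -0.103 and -0.077 m) or (y of pad_yellow in the frame of green_rack between 0.01 and 0.05 m and y of plug_yellow in the frame of beige_rack between -0.043 and -0.017 m) or (y of pad_yellow in the frame of green_rack between -0.05 and -0.01 m and y of plug_yellow in the frame of beige_rack between 0.017 and 0.043 m) or (y of pad_yellow in the frame of green_rack between -0.11 and -0.07 m and y of plug_yellow in the frame of beige_rack between 0.077 and 0.103 m)) and x of plug_yellow in the frame of beige_rack between -0.013 and 0.013 m and z of plug_yellow in the frame of beige_rack between 0.006 and 0.018 m and angle between each of plug_yellow, plug_blue, plug_white, plug_purple's own z axis and vertical below 0.1 rad and linear speed of each of plug_yellow, plug_blue, plug_white, plug_purple below 0.02 m/s and angular speed of each of plug_yellow, plug_blue, plug_white, plug_purple below 0.2 rad/s and ((y of pad_blue in the frame of green_rack between 0.07 and 0.11 m and y of plug_blue in the frame of beige_rack between -0.103 and -0.077 m) or (y of pad_blue in the frame of green_rack between 0.01 and 0.05 m and y of plug_blue in the frame of beige_rack between -0.043 and -0.017 m) or (y of pad_blue in the frame of green_rack between -0.05 and -0.01 m and y of plug_blue in the frame of beige_rack between 0.017 and 0.043 m) or (y of pad_blue in the frame of green_rack between -0.11 and -0.07 m and y of plug_blue in the frame of beige_rack between 0.077 and 0.103 m)) and x of plug_blue in the frame of beige_rack between -0.013 and 0.013 m and z of plug_blue in the frame of beige_rack between 0.006 and 0.018 m and ((y of pad_white in the frame of green_rack between 0.07 and 0.11 m and y of plug_white in the frame of beige_rack between -0.103 and -0.077 m) or (y of pad_white in the frame of green_rack between 0.01 and 0.05 m and y of plug_white in the frame of beige_rack between -0.043 and -0.017 m) or (y of pad_white in the frame of green_rack between -0.05 and -0.01 m and y of plug_white in the frame of beige_rack between 0.017 and 0.043 m) or (y of pad_white in the frame of green_rack between -0.11 and -0.07 m and y of plug_white in the frame of beige_rack between 0.077 and 0.103 m)) and x of plug_white in the frame of beige_rack between -0.013 and 0.013 m and z of plug_white in the frame of beige_rack between 0.006 and 0.018 m and ((y of pad_purple in the frame of green_rack between 0.07 and 0.11 m and y of plug_purple in the frame of beige_rack between -0.103 and -0.077 m) or (y of pad_purple in the frame of green_rack between 0.01 and 0.05 m and y of plug_purple in the frame of beige_rack between -0.043 and -0.017 m) or (y of pad_purple in the frame of green_rack between -0.05 and -0.01 m and y of plug_purple in the frame of beige_rack between 0.017 and 0.043 m) or (y of pad_purple in the frame of green_rack between -0.11 and -0.07 m and y of plug_purple in the frame of beige_rack between 0.077 and 0.103 m)) and x of plug_purple in the frame of beige_rack between -0.013 and 0.013 m and z of plug_purple in the frame of beige_rack between 0.006 and 0.018 m); the robot touches nothing.
It fails at once if a gauge tips over (tilts more than 0.6 rad) (angle between any of plug_yellow, plug_blue, plug_white, plug_purple's own z axis and vertical above 0.6 rad).
It fails at once if a gauge is dropped (moves faster than 0.7 m/s while no finger holds it, as after a fall of 25 mm) ((linear speed of plug_yellow above 0.7 m/s and contact force between the fingers and plug_yellow below 0.3 N) or (linear speed of plug_blue above 0.7 m/s and contact force between the fingers and plug_blue below 0.3 N) or (linear speed of plug_white above 0.7 m/s and contact force between the fingers and plug_white below 0.3 N) or (linear speed of plug_purple above 0.7 m/s and contact force between the fingers and plug_purple below 0.3 N)).
It also fails if it takes over 115 s, if anything falls off the work surface, if the arm or the gripper's body presses on something with over 40 N, if the wrist force passes 120 N, or if a joint passes its speed limit or range.

ROBOT

A 6-joint arm with a two-finger parallel gripper is mounted at the origin on the work surface. World frame = base frame: x ahead of the robot, y to its left, z up, the work surface at z = 0. Lengths are in m, angles in degrees, forces in N, time in s.
With the tool pointing down it reaches from about 0.25 to 0.725 m from the base axis. Payload 9.7 kg.
Tool frame: the origin (TCP) lies midway between the tips of the shut fingers; the grasp point (between the pads) lies 19 mm behind it; z points along the fingers, y is the line along which they close (so a half turn about z gives the same grasp; the last joint's range is limited). The gripper opens to 85 mm and grips with 20 to 120 N. Pads are 22 mm wide; open, the fingers measure 114 mm over their backs; the gripper's body (76 mm by 85 mm) begins 54 mm behind the grasp point. The pads swing forward as they close: fully open they stand 13 mm farther back than shut.
Start: joints at [-64.286, 4.979, 10.078, 95.1, 0, 90], TCP at [0.239, -0.496, 0.231] pointing down, gripper open.
Joint ranges: [-179.16, 179.16], [-48.56, 103.87], [-65.8, 70.77], [-126.05, 130.52], [-82.76, 87.17], [-180, 180]. Speed limits (degrees/s): [127.2, 127.2, 147.25, 180, 180, 180].

INTERFACE

Orientations are given as [roll, pitch, yaw] about the fixed x, y, z axes, in that order (R = Rz(yaw) Ry(pitch) Rx(roll)).
In Python, from workcell import * gives the robot as it stands.
- The arm moves only by the tool servo_tool, never from a script. Its argument "moves" is a list of rows, each a list of 4 numbers: the shift along the world's x, y, z in a scale on which 1.0 is 800 mm, then the turn about the world's z in a scale on which 1.0 is 360 degrees. A call has 1 to 20 rows; each row is the pose to reach, as a shift and turn from the pose commanded when the call began; what a row does not reach only later rows make up. A row lasts 1/12 s, in which the tool goes at most 41.7 mm and 7.16 degrees, less where a joint would pass 70% of its speed; a pose out of reach is approached as far as the arm can. Shift and turn numbers lie between -1 and 1, and a call with a number outside is refused. A call with a gripper value outside its range is refused whole. "claw" is the closure, from 0 (fully open) to 1 (shut), set as the call begins (left out, the last holds). The fingers move at their own pace and stop on an object; "force" is the grip in N (left out, the last holds). Time passes only in rows, so rows that repeat a pose let the fingers close. It gives the time, the measured TCP pose, the force, the opening and the grip force at its end, in the units of the state.
- get_obs(): the state, without advancing time (a new reading comes with each control period).
- camera(name): name is "side" or "top"; returns the picture (420x560x3 uint8, red, green, blue); there is no depth.
- get_calibration(name): a dict with "fx", "fy", "cx", "cy" (pixels), "rvec" (rotation vector, rad) and "tvec" (3), from world to camera coordinates, as OpenCV has them. Camera axes: x right, y down, z forward; pixel columns grow to the right and rows downward; lengths in m; the calibration is good to about 2 mm. A picture is of the moment at which its call begins. get_calibration takes no time and is no camera call.
- job_done(): hands the job in; it is judged then, once.
The state is a dict: "time": time; "q": joint angles; "qd": joint speeds; "joint_efforts": joint torques, N m; "ee_pos": TCP position; "tcp_rot": TCP orientation; "wrist_force": force on the tool from outside, world axes, zero at the start; "torque": the same for the moment, N m; "opening": finger opening in m; "grasp_force": force on a finger pad.
Only numpy, scipy, OpenCV 4.12 (cv2) and the standard library are available. Lean on these libraries where they do the work, as an engineer would, in place of code of your own. Each camera call takes 0.05 s, during which the arm holds its last target. There are 200 camera calls.

## Working session

There is one attempt and no reset: what is moved stays moved. The work goes in short steps, Python scripts to look and compute and a tool call to move; the robot and the scene stay as the last step left them, time stands still between calls to the robot, and variables do not carry over. Pictures are saved under pics/ and viewed, at most 14 in all, crops included, and the job is handed in when it is done.

Besides the shell and the picture viewer there is one more tool, called after ">>>" as a command line: name --pt "numbers of a row" for each row, then --argument value for the rest. servo_tool: Moves the arm, as the interface text tells. Its arguments: {"type":"object","properties":{"moves":{"type":"array","items":{"type":"array","items":{"type":"number"}}},"claw":{"type":"number"},"force":{"type":"number"}},"required":["moves"]}

```bash
mkdir -p pics
cat > h.py <<'E'
from workcell import *
import numpy as np, cv2
def snap(n,f):
    im=camera(n); cv2.imwrite('pics/'+f,im[:,:,::-1]); return im
def cal(n):
    c=get_calibration(n); K=np.array([[c['fx'],0,c['cx']],[0,c['fy'],c['cy']],[0,0,1.]])
    return K,np.array(c['rvec'],float).ravel(),np.array(c['tvec'],float).ravel()
def pix2w(n,u,v,z):
    K,r,t=cal(n); R=cv2.Rodrigues(r)[0]; o=-R.T@t; d=R.T@np.linalg.solve(K,[u,v,1.])
    return o+d*(z-o[2])/d[2]
def w2pix(n,P):
    K,r,t=cal(n); return cv2.projectPoints(np.array(P,float).reshape(-1,1,3),r,t,K,None)[0][:,0]
E
python3 - <<'E'
from h import *
snap('top','t0.png'); snap('side','s0.png')
o=get_obs(); print(o['time'],o['ee_pos'],o['tcp_rot'],o['opening'])
for n in('top','side'):
    K,r,t=cal(n);R=cv2.Rodrigues(r)[0];print(n,-R.T@t,R[2])
E
```

```text
0.1 [ 0.23854483 -0.49534273  0.23062748] [-1.79927899e+02 -9.25547992e-04  2.57154210e+01] 0.08572191527896314
top [0.393244   0.00697294 1.1141574 ] [ 0.10889053 -0.02366717 -0.99377196]
side [ 0.41469388 -0.71113039  0.57648925] [ 0.06835745  0.80979432 -0.58271813]
```

View pics/t0.png

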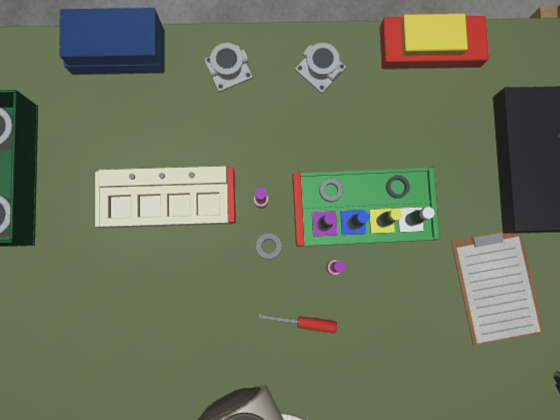

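View pics/s0.png

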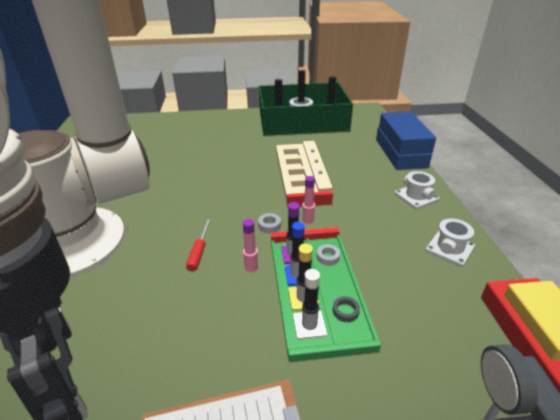

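The top view shows the beige rack at (165,197), its red end at (231,194), and the green rack at (367,206), its red end at (298,209). Objects that could be taken for plug_purple:
- (325,221): purple cap, black handle, on the purple pad. This is the one I want.
- (261,197): pink look-alike.
- (337,267): pink look-alike.

From the red end the order is purple, blue, yellow, white. I'll check this in a close crop.

Run:
```python
import cv2
im=cv2.imread('pics/t0.png')
cv2.imwrite('pics/t0g.png',cv2.resize(im[160:280,285:445],None,fx=5,fy=5,interpolation=cv2.INTER_CUBIC))
cv2.imwrite('pics/t0b.png',cv2.resize(im[155:240,85:245],None,fx=5,fy=5,interpolation=cv2.INTER_CUBIC))
```

```text
(no output)
```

View pics/t0g.png

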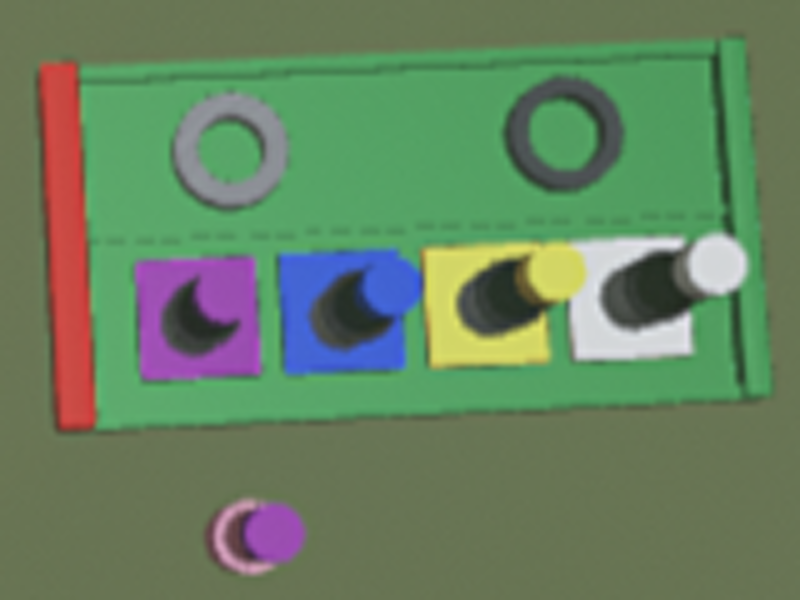

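View pics/t0b.png

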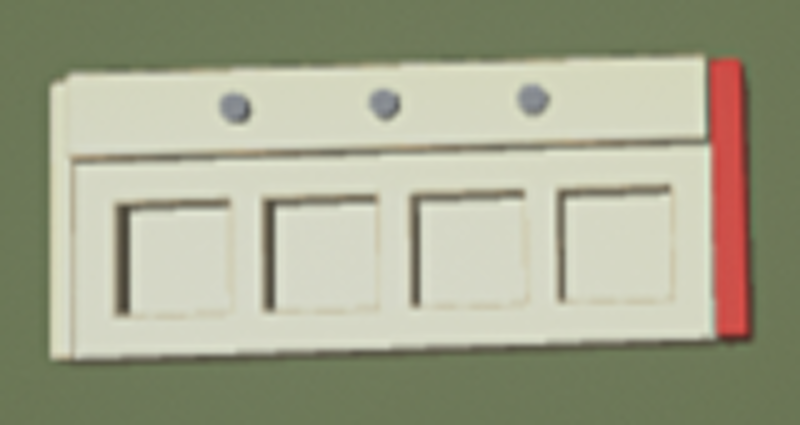

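Purple, with its black handle on the purple pad, is confirmed. Next I'll compute positions from the crop readings: cap centres at (226,297), (391,288), (555,272), (717,265), plus the pad and pocket centres.

Run:
```python
from h import *
np.set_printoptions(precision=4,suppress=True)
g=lambda x,y:(285+(x+.5)/5-.5,160+(y+.5)/5-.5)
b=lambda x,y:(85+(x+.5)/5-.5,155+(y+.5)/5-.5)
caps=[(226,297),(391,288),(555,272),(717,265)]
pads=[(199,319),(343,312),(486,305),(631,298)]
poc=[(616,244),(469,248),(322,254),(174,259)]
C=np.array([pix2w('top',*g(*p),.14) for p in caps]);P=np.array([pix2w('top',*g(*p),.02) for p in pads]);Q=np.array([pix2w('top',*b(*p),.032) for p in poc])
print('caps\n',C,'\npads\n',P,'\npock\n',Q)
for A,s in((P,1),(Q,-1)):
    y=s*np.array([90,30,-30,-90])/1000; d=(A*y[:,None]).sum(0)/(y@y); print('center',A.mean(0),'scale',np.hypot(*d[:2]),'yaw',np.degrees(np.arctan2(-d[0],d[1])))
print('side px of cap tops',w2pix('side',C), 'pockets',w2pix('side',Q))
for x,y in [(261,197),(337,267)]: print('fake',pix2w('top',x,y,.12))
im=cv2.imread('pics/s0.png')
cv2.imwrite('pics/s0c.png',cv2.resize(im[130:350,230:390],None,fx=2.7,fy=2.7,interpolation=cv2.INTER_CUBIC))
```

```text
caps
 [[ 0.4943 -0.1086  0.14  ]
 [ 0.4962 -0.1698  0.14  ]
 [ 0.5006 -0.231   0.14  ]
 [ 0.5018 -0.2916  0.14  ]] 
pads
 [[ 0.4979 -0.1113  0.02  ]
 [ 0.4993 -0.1712  0.02  ]
 [ 0.5008 -0.2309  0.02  ]
 [ 0.5022 -0.2916  0.02  ]] 
pock
 [[0.5438 0.1276 0.032 ]
 [0.5436 0.1876 0.032 ]
 [0.5425 0.2473 0.032 ]
 [0.5419 0.3074 0.032 ]]
center [ 0.5    -0.2012  0.02  ] scale 1.0011909035531028 yaw 1.368175448925662
center [0.543  0.2175 0.032 ] scale 0.9985227549556783 yaw 0.629461247909822
side px of cap tops [[292.2718 204.3026]
 [297.5118 224.0686]
 [305.1092 246.7242]
 [311.7418 272.9365]] pockets [[299.5643 183.9816]
 [296.4139 172.0617]
 [293.2589 161.235 ]
 [290.502  151.2723]]
fake [0.5413 0.0176 0.12  ]
fake [ 0.4061 -0.1211  0.12  ]
```

View pics/s0c.png

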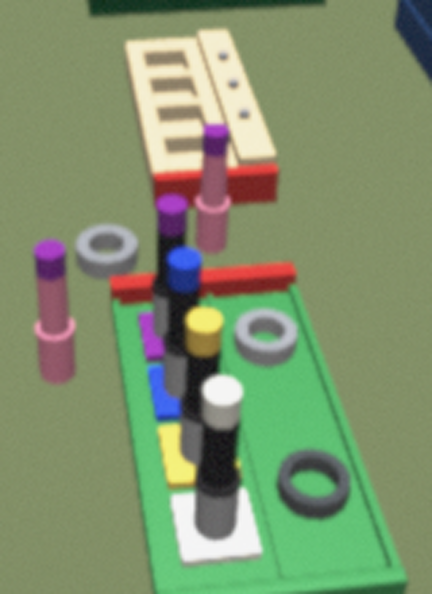

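The side-view cap tops, at (293.7,205.2), (298.1,225.5), (305.9,247.4) and (312.2,273) in full-image pixels, agree with the projections to within about 1.5 px. I'll move above purple.

The manual's scale: shifts go in shares of 800 mm and turns go in shares of 360 degrees. Converting my numbers, 38.7 cm / 80 = 0.4838, 25.6 cm / 80 = 0.32, 1.14 rad / 6.2832 = 0.1814.

>>> servo_tool --pt "0.32 0.4838 0 0.1814" --pt "0.32 0.4838 0 0.1814" --pt "0.32 0.4838 0 0.1814" --pt "0.32 0.4838 0 0.1814" --pt "0.32 0.4838 0 0.1814" --pt "0.32 0.4838 0 0.1814" --pt "0.32 0.4838 0 0.1814" --pt "0.32 0.4838 0 0.1814" --pt "0.32 0.4838 0 0.1814" --pt "0.32 0.4838 0 0.1814" --pt "0.32 0.4838 0 0.1814" --pt "0.32 0.4838 0 0.1814" --pt "0.32 0.4838 0 0.1814" --pt "0.32 0.4838 0 0.1814" --pt "0.32 0.4838 0 0.1814" --pt "0.32 0.4838 0 0.1814" --pt "0.32 0.4838 0 0.1814" --claw 0 --force 60

```text
time: 1.52
ee_pos: [0.4941, -0.1097, 0.2314]
tcp_rot: [180.0, 0.0, 90.9]
wrist_force: [-1.1, -0.9, -0.7]
opening: 0.0851
grasp_force: 0.0
```

Scaled: -14.8 cm / 80 = -0.185, -13 cm / 80 = -0.1625.

>>> servo_tool --pt "0 0.0013 -0.05 0" --pt "0 0.0013 -0.1 0" --pt "0 0.0013 -0.1375 0" --pt "0 0.0013 -0.1625 0" --pt "0 0.0013 -0.185 0" --pt "0 0.0013 -0.185 0" --pt "0 0.0013 -0.185 0"

```text
time: 2.1
ee_pos: [0.4939, -0.1081, 0.0832]
tcp_rot: [-179.9, -0.0, 91.0]
wrist_force: [0.1, -0.3, 0.9]
opening: 0.0855
grasp_force: 0.0
```

>>> servo_tool --pt "0 0 0 0" --pt "0 0 0 0" --pt "0 0 0 0" --pt "0 0 0 0" --pt "0 0 0 0" --pt "0 0 0 0" --pt "0 0 0 0" --pt "0 0 0 0" --pt "0 0 0 0" --pt "0 0 0 0" --claw 1 --force 60

```text
time: 2.93
ee_pos: [0.4952, -0.1076, 0.0839]
tcp_rot: [179.9, 0.0, 91.0]
wrist_force: [2.6, 0.8, 5.9]
opening: 0.0207
grasp_force: 58.6
```

Scaled: 23.6 cm / 80 = 0.295, 23.2 cm / 80 = 0.29.

>>> servo_tool --pt "0 0 0.0063 0" --pt "0 0 0.025 0" --pt "0 0 0.0625 0" --pt "0 0 0.1 0" --pt "0 0 0.1375 0" --pt "0 0 0.175 0" --pt "0 0 0.2 0" --pt "0.0125 0.0375 0.2 0" --pt "0.025 0.0875 0.2 0" --pt "0.0375 0.1375 0.2 0" --pt "0.05 0.1875 0.2 0" --pt "0.0625 0.2375 0.2 0" --pt "0.0625 0.275 0.2 0" --pt "0.0625 0.29 0.2 0" --pt "0.0625 0.295 0.2 0" --pt "0.0625 0.295 0.2 0" --pt "0.0625 0.295 0.2 0"

```text
time: 4.35
ee_pos: [0.5444, 0.1275, 0.2431]
tcp_rot: [-180.0, 0.0, 91.0]
wrist_force: [-0.2, -0.1, -2.0]
opening: 0.0205
grasp_force: 59.1
```

Run:
```python
from h import *
a=snap('top','t1.png');b=snap('side','s1.png')
o=get_obs();print(o['time'],o['ee_pos'],o['opening'],o['grasp_force'],o['wrist_force'])
x=cv2.resize(b[60:260,210:390],None,fx=2.2,fy=2.2)[:,:,::-1]; y=cv2.resize(a[120:320,170:350],None,fx=2.2,fy=2.2)[:,:,::-1]
cv2.imwrite('pics/c1.png',np.hstack([x,y]))
```

```text
4.45 [0.54457709 0.12704248 0.24339035] 0.020768454050331227 59.06197529286146 [ 0.25874996 -0.4850342  -2.03372308]
```

View pics/c1.png

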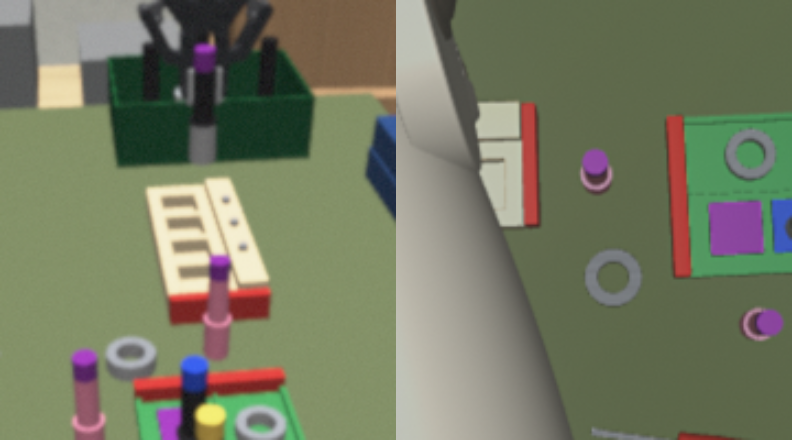

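Purple hangs upright in the gripper; in the side view its foot is at about px (302,134). I'll lower it into the first pocket.

Scaled: -16.7 cm / 80 = -0.2088, -16.5 cm / 80 = -0.2063.

>>> servo_tool --pt "0 0 -0.0375 0" --pt "0 0 -0.075 0" --pt "0 0 -0.1125 0" --pt "0 0 -0.15 0" --pt "0 0 -0.175 0" --pt "0 0 -0.1875 0" --pt "0 0 -0.1963 0" --pt "0 0 -0.2025 0" --pt "0 0 -0.2063 0" --pt "0 0 -0.2075 0" --pt "0 0 -0.2088 0" --pt "0 0 -0.2088 0" --pt "0 0 -0.2088 0"

```text
time: 5.53
ee_pos: [0.545, 0.1286, 0.0769]
tcp_rot: [179.9, -0.0, 91.0]
wrist_force: [0.3, -0.5, -2.2]
opening: 0.0205
grasp_force: 59.3
```

Scaled: -0.1 cm / 80 = -0.0013.

>>> servo_tool --pt "0 0 -0.0013 0" --pt "0 0 -0.0013 0" --pt "0 0 -0.0013 0"

```text
time: 5.78
ee_pos: [0.545, 0.1286, 0.0759]
tcp_rot: [179.9, -0.0, 91.0]
wrist_force: [0.9, -0.2, 2.2]
opening: 0.021
grasp_force: 59.6
```

>>> servo_tool --pt "0 0 0 0" --pt "0 0 0 0" --pt "0 0 0 0" --pt "0 0 0 0" --pt "0 0 0 0" --pt "0 0 0 0" --pt "0 0 0 0" --pt "0 0 0 0" --claw 0

```text
time: 6.45
ee_pos: [0.5446, 0.1285, 0.0753]
tcp_rot: [-180.0, -0.0, 91.0]
wrist_force: [0.3, 0.0, 0.9]
opening: 0.0854
grasp_force: 0.0
```

Scaled: -29.7 cm / 80 = -0.3713, -28 cm / 80 = -0.35.

>>> servo_tool --pt "0 0 0.0125 0" --pt "0 0 0.0375 0" --pt "0 0 0.075 0" --pt "0 0 0.1125 0" --pt "0 0 0.15 0" --pt "0 0 0.1938 0" --pt "-0.0125 -0.05 0.1938 0" --pt "-0.025 -0.1 0.1938 0" --pt "-0.0375 -0.15 0.1938 0" --pt "-0.05 -0.2 0.1938 0" --pt "-0.0588 -0.25 0.1938 0" --pt "-0.0588 -0.3 0.1938 0" --pt "-0.0588 -0.35 0.1938 0" --pt "-0.0588 -0.3713 0.1938 0" --pt "-0.0588 -0.3713 0.1938 0" --pt "-0.0588 -0.3713 0.1938 0"

```text
time: 7.78
ee_pos: [0.4974, -0.1694, 0.2308]
tcp_rot: [180.0, -0.0, 90.9]
wrist_force: [-0.6, 0.9, 0.4]
opening: 0.0853
grasp_force: 0.0
```

Run:
```python
from h import *
a=snap('top','t2.png');b=snap('side','s2.png')
o=get_obs();print(o['time'],o['ee_pos'])
x=cv2.resize(b[110:260,230:380],None,fx=2.6,fy=2.6)[:,:,::-1]; y=cv2.resize(a[140:290,80:230],None,fx=2.6,fy=2.6)[:,:,::-1]
cv2.imwrite('pics/c2.png',np.hstack([x,y]))
print(w2pix('side',[.544,.1275,.132]),w2pix('top',[.544,.1275,.132]))
```

```text
7.8833 [ 0.49764914 -0.16797329  0.23075602]
[[300.54629623 149.31820212]] [[201.76073577 196.01929014]]
```

View pics/c2.png

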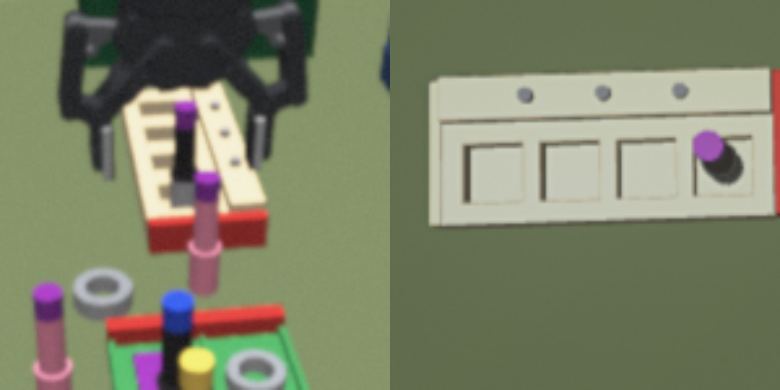

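Purple stands in the pocket nearest the red end: top-view cap at px (202.7,196.2), expected (201.8,196.0). Next is blue.

Scaled: -14.7 cm / 80 = -0.1838, -13 cm / 80 = -0.1625.

>>> servo_tool --pt "-0.0013 -0.0013 -0.05 0" --pt "-0.0013 -0.0013 -0.1 0" --pt "-0.0013 -0.0013 -0.1375 0" --pt "-0.0013 -0.0013 -0.1625 0" --pt "-0.0013 -0.0013 -0.1838 0" --pt "-0.0013 -0.0013 -0.1838 0" --pt "-0.0013 -0.0013 -0.1838 0"

```text
time: 8.47
ee_pos: [0.4964, -0.1684, 0.0833]
tcp_rot: [-179.9, -0.0, 91.1]
wrist_force: [0.3, 0.1, 0.5]
opening: 0.0856
grasp_force: 0.0
```

>>> servo_tool --pt "0 0 0 0" --pt "0 0 0 0" --pt "0 0 0 0" --pt "0 0 0 0" --pt "0 0 0 0" --pt "0 0 0 0" --pt "0 0 0 0" --pt "0 0 0 0" --pt "0 0 0 0" --pt "0 0 0 0" --claw 1 --force 60

```text
time: 9.3
ee_pos: [0.4971, -0.1697, 0.0839]
tcp_rot: [179.9, 0.0, 91.0]
wrist_force: [1.2, 0.0, 4.7]
opening: 0.0206
grasp_force: 58.7
```

>>> servo_tool --pt "0 0 0.0063 0" --pt "0 0 0.025 0" --pt "0 0 0.0625 0" --pt "0 0 0.1 0" --pt "0 0 0.1375 0" --pt "0 0 0.175 0" --pt "0 0 0.2 0" --pt "0.0125 0.0375 0.2 0" --pt "0.025 0.0875 0.2 0" --pt "0.0375 0.1375 0.2 0" --pt "0.05 0.1875 0.2 0" --pt "0.0588 0.2375 0.2 0" --pt "0.0588 0.2875 0.2 0" --pt "0.0588 0.3375 0.2 0" --pt "0.0588 0.3875 0.2 0" --pt "0.0588 0.425 0.2 0" --pt "0.0588 0.4413 0.2 0" --pt "0.0588 0.4463 0.2 0" --pt "0.0588 0.4463 0.2 0" --pt "0.0588 0.4463 0.2 0"

```text
time: 10.97
ee_pos: [0.5435, 0.1866, 0.243]
tcp_rot: [-179.9, 0.0, 91.0]
wrist_force: [-0.2, -0.6, -2.7]
opening: 0.0208
grasp_force: 59.1
```

Scaled: -16.7 cm / 80 = -0.2088, -16.6 cm / 80 = -0.2075.

>>> servo_tool --pt "0 0 -0.0375 0" --pt "0 0 -0.075 0" --pt "0 0 -0.1125 0" --pt "0 0 -0.15 0" --pt "0 0 -0.175 0" --pt "0 0 -0.1875 0" --pt "0 0 -0.1963 0" --pt "0 0 -0.2025 0" --pt "0 0 -0.2063 0" --pt "0 0 -0.2075 0" --pt "0 0 -0.2088 0" --pt "0 0 -0.2088 0" --pt "0 0 -0.2088 0"

```text
time: 12.05
ee_pos: [0.5439, 0.1876, 0.0769]
tcp_rot: [179.9, -0.0, 91.0]
wrist_force: [0.6, -0.3, -3.9]
opening: 0.0211
grasp_force: 59.2
```

Scaled: -0.1 cm / 80 = -0.0013.

>>> servo_tool --pt "0 0 -0.0013 0" --pt "0 0 -0.0013 0" --pt "0 0 -0.0013 0"

```text
time: 12.3
ee_pos: [0.544, 0.1877, 0.076]
tcp_rot: [179.9, -0.0, 91.0]
wrist_force: [-0.3, 0.4, 1.4]
opening: 0.0206
grasp_force: 59.7
```

>>> servo_tool --pt "0 0 0 0" --pt "0 0 0 0" --pt "0 0 0 0" --pt "0 0 0 0" --pt "0 0 0 0" --pt "0 0 0 0" --pt "0 0 0 0" --pt "0 0 0 0" --claw 0

```text
time: 12.97
ee_pos: [0.5436, 0.1875, 0.0753]
tcp_rot: [-180.0, 0.0, 91.0]
wrist_force: [-0.5, -0.0, -0.5]
opening: 0.0855
grasp_force: 0.0
```

Scaled: -41.9 cm / 80 = -0.5238, -40 cm / 80 = -0.5.

>>> servo_tool --pt "0 0 0.0125 0" --pt "0 0 0.0375 0" --pt "0 0 0.075 0" --pt "0 0 0.1125 0" --pt "0 0 0.15 0" --pt "0 0 0.1938 0" --pt "-0.0125 -0.05 0.1938 0" --pt "-0.025 -0.1 0.1938 0" --pt "-0.0375 -0.15 0.1938 0" --pt "-0.05 -0.2 0.1938 0" --pt "-0.0538 -0.25 0.1938 0" --pt "-0.0538 -0.3 0.1938 0" --pt "-0.0538 -0.35 0.1938 0" --pt "-0.0538 -0.4 0.1938 0" --pt "-0.0538 -0.45 0.1938 0" --pt "-0.0538 -0.5 0.1938 0" --pt "-0.0538 -0.5238 0.1938 0" --pt "-0.0538 -0.5238 0.1938 0" --pt "-0.0538 -0.5238 0.1938 0"

```text
time: 14.55
ee_pos: [0.5003, -0.2325, 0.2307]
tcp_rot: [180.0, -0.0, 90.9]
wrist_force: [0.5, 0.6, -0.5]
opening: 0.0857
grasp_force: 0.0
```

Run:
```python
from h import *
a=snap('top','t3.png');b=snap('side','s3.png')
o=get_obs();print(o['time'],o['ee_pos'])
x=cv2.resize(b[110:310,210:360],None,fx=2.6,fy=2.6)[:,:,::-1]; y=cv2.resize(a[120:320,80:230],None,fx=2.6,fy=2.6)[:,:,::-1]
cv2.imwrite('pics/c3.png',np.hstack([x,y]))
print(w2pix('top',[.5433,.1875,.132]))
```

```text
14.65 [ 0.50064093 -0.23091686  0.23080337]
[[169.36830329 197.15116524]]
```

View pics/c3.png

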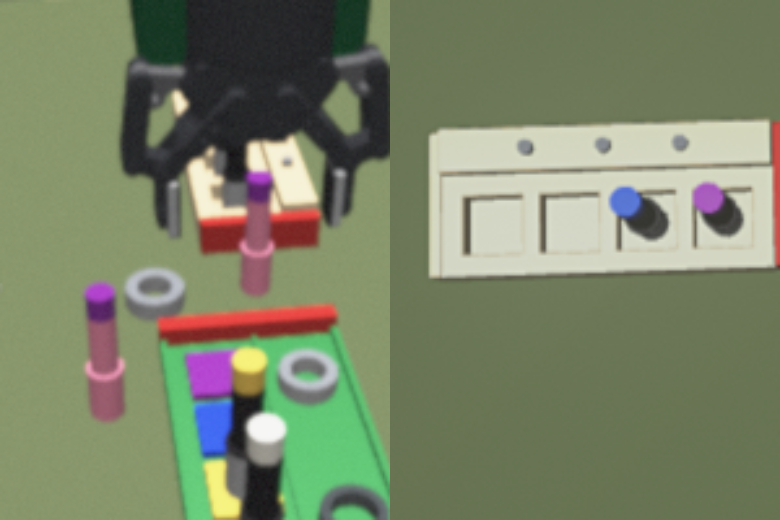

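Blue stands in pocket 2: top-view cap at px (170.5,197.3), expected (169.4,197.2). Next is yellow.

Scaled: -14.7 cm / 80 = -0.1838, -13 cm / 80 = -0.1625.

>>> servo_tool --pt "0 0 -0.05 0" --pt "0 0 -0.1 0" --pt "0 0 -0.1375 0" --pt "0 0 -0.1625 0" --pt "0 0 -0.1838 0" --pt "0 0 -0.1838 0" --pt "0 0 -0.1838 0"

```text
time: 15.23
ee_pos: [0.5005, -0.2303, 0.0835]
tcp_rot: [-180.0, -0.0, 91.1]
wrist_force: [0.3, -0.3, 0.7]
opening: 0.0855
grasp_force: 0.0
```

>>> servo_tool --pt "0 0 0 0" --pt "0 0 0 0" --pt "0 0 0 0" --pt "0 0 0 0" --pt "0 0 0 0" --pt "0 0 0 0" --pt "0 0 0 0" --pt "0 0 0 0" --pt "0 0 0 0" --pt "0 0 0 0" --claw 1 --force 60

```text
time: 16.07
ee_pos: [0.5011, -0.2317, 0.0839]
tcp_rot: [179.9, 0.0, 91.0]
wrist_force: [1.1, 0.9, 6.3]
opening: 0.0202
grasp_force: 58.7
```

Scaled: 47.8 cm / 80 = 0.5975, 4.2 cm / 80 = 0.0525.

>>> servo_tool --pt "0 0 0.0063 0" --pt "0 0 0.025 0" --pt "0 0 0.0625 0" --pt "0 0 0.1 0" --pt "0 0 0.1375 0" --pt "0 0 0.175 0" --pt "0 0 0.2 0" --pt "0.0125 0.0375 0.2 0" --pt "0.025 0.0875 0.2 0" --pt "0.0375 0.1375 0.2 0" --pt "0.05 0.1875 0.2 0" --pt "0.0525 0.2375 0.2 0" --pt "0.0525 0.2875 0.2 0" --pt "0.0525 0.3375 0.2 0" --pt "0.0525 0.3875 0.2 0" --pt "0.0525 0.4375 0.2 0" --pt "0.0525 0.4875 0.2 0" --pt "0.0525 0.5375 0.2 0" --pt "0.0525 0.575 0.2 0" --pt "0.0525 0.5975 0.2 0"

```text
time: 17.73
ee_pos: [0.5417, 0.2495, 0.2422]
tcp_rot: [-179.9, 0.0, 91.2]
wrist_force: [0.6, -0.9, -1.9]
opening: 0.0207
grasp_force: 59.0
```

Scaled: -16.7 cm / 80 = -0.2088, -16.6 cm / 80 = -0.2075.

>>> servo_tool --pt "0 0 0 0" --pt "0 0 0 0" --pt "0 0 0 0" --pt "0 0 -0.0375 0" --pt "0 0 -0.075 0" --pt "0 0 -0.1125 0" --pt "0 0 -0.15 0" --pt "0 0 -0.175 0" --pt "0 0 -0.1875 0" --pt "0 0 -0.1963 0" --pt "0 0 -0.2025 0" --pt "0 0 -0.2063 0" --pt "0 0 -0.2075 0" --pt "0 0 -0.2088 0" --pt "0 0 -0.2088 0" --pt "0 0 -0.2088 0"

```text
time: 19.07
ee_pos: [0.5429, 0.2466, 0.0769]
tcp_rot: [180.0, -0.0, 91.0]
wrist_force: [0.1, 0.0, -1.7]
opening: 0.0207
grasp_force: 59.3
```

Scaled: -0.1 cm / 80 = -0.0013.

>>> servo_tool --pt "0 0 -0.0013 0" --pt "0 0 -0.0013 0" --pt "0 0 -0.0013 0"

```text
time: 19.32
ee_pos: [0.543, 0.2467, 0.076]
tcp_rot: [179.9, -0.0, 91.0]
wrist_force: [0.2, -0.1, 2.0]
opening: 0.0208
grasp_force: 59.6
```

>>> servo_tool --pt "0 0 0 0" --pt "0 0 0 0" --pt "0 0 0 0" --pt "0 0 0 0" --pt "0 0 0 0" --pt "0 0 0 0" --pt "0 0 0 0" --pt "0 0 0 0" --claw 0

```text
time: 19.98
ee_pos: [0.5426, 0.2464, 0.0753]
tcp_rot: [-180.0, 0.0, 91.0]
wrist_force: [0.4, -0.0, -0.6]
opening: 0.0854
grasp_force: 0.0
```

Scaled: -53.8 cm / 80 = -0.6725, -52 cm / 80 = -0.65.

>>> servo_tool --pt "0 0 0.0125 0" --pt "0 0 0.0375 0" --pt "0 0 0.075 0" --pt "0 0 0.1125 0" --pt "0 0 0.15 0" --pt "0 0 0.1938 0" --pt "-0.0125 -0.05 0.1938 0" --pt "-0.025 -0.1 0.1938 0" --pt "-0.0375 -0.15 0.1938 0" --pt "-0.05 -0.2 0.1938 0" --pt "-0.0513 -0.25 0.1938 0" --pt "-0.0513 -0.3 0.1938 0" --pt "-0.0513 -0.35 0.1938 0" --pt "-0.0513 -0.4 0.1938 0" --pt "-0.0513 -0.45 0.1938 0" --pt "-0.0513 -0.5 0.1938 0" --pt "-0.0513 -0.55 0.1938 0" --pt "-0.0513 -0.6 0.1938 0" --pt "-0.0513 -0.65 0.1938 0" --pt "-0.0513 -0.6725 0.1938 0"

```text
time: 21.65
ee_pos: [0.5009, -0.2956, 0.2306]
tcp_rot: [180.0, 0.1, 90.9]
wrist_force: [0.8, 0.1, -0.1]
opening: 0.0851
grasp_force: 0.0
```

>>> servo_tool --pt "0 0 0 0" --pt "0 0 0 0" --pt "0 0 0 0"

```text
time: 21.9
ee_pos: [0.5016, -0.291, 0.2308]
tcp_rot: [180.0, -0.0, 91.0]
wrist_force: [-0.4, 0.7, -0.1]
opening: 0.0856
grasp_force: 0.0
```

Run:
```python
from h import *
a=snap('top','t4.png');b=snap('side','s4.png')
o=get_obs();print(o['time'],o['ee_pos'])
x=cv2.resize(b[110:310,210:360],None,fx=2.6,fy=2.6)[:,:,::-1]; y=cv2.resize(a[120:320,80:230],None,fx=2.6,fy=2.6)[:,:,::-1]
cv2.imwrite('pics/c4.png',np.hstack([x,y]))
print(w2pix('top',[.5427,.2475,.132]))
```

```text
22.0 [ 0.5018315  -0.2904618   0.23085698]
[[136.87774798 198.23310233]]
```

View pics/c4.png

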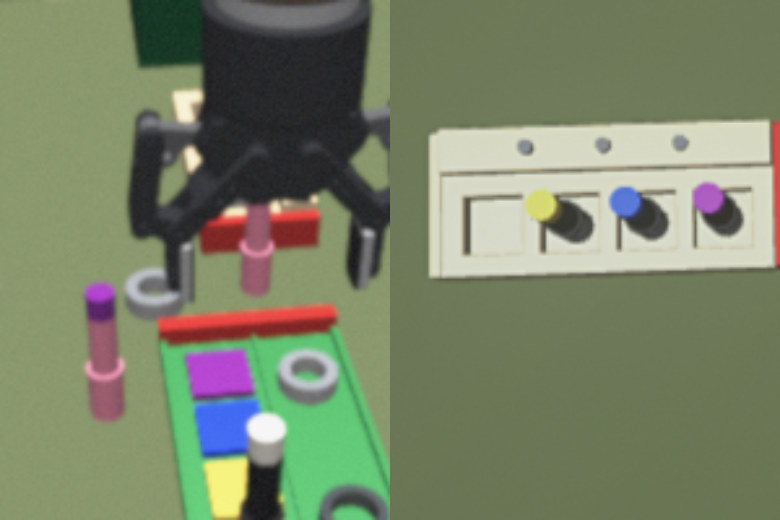

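Yellow stands in pocket 3: top-view cap at px (138.2,199), expected (136.9,198.2). White is last.

Scaled: -14.7 cm / 80 = -0.1838, -13 cm / 80 = -0.1625.

>>> servo_tool --pt "0 -0.0013 -0.05 0" --pt "0 -0.0013 -0.1 0" --pt "0 -0.0013 -0.1375 0" --pt "0 -0.0013 -0.1625 0" --pt "0 -0.0013 -0.1838 0" --pt "0 -0.0013 -0.1838 0" --pt "0 -0.0013 -0.1838 0"

```text
time: 22.58
ee_pos: [0.5015, -0.2914, 0.0834]
tcp_rot: [-180.0, -0.0, 91.1]
wrist_force: [-0.2, -0.2, 0.4]
opening: 0.0855
grasp_force: 0.0
```

>>> servo_tool --pt "0 0 0 0" --pt "0 0 0 0" --pt "0 0 0 0" --pt "0 0 0 0" --pt "0 0 0 0" --pt "0 0 0 0" --pt "0 0 0 0" --pt "0 0 0 0" --pt "0 0 0 0" --pt "0 0 0 0" --claw 1 --force 60

```text
time: 23.42
ee_pos: [0.5021, -0.2927, 0.0839]
tcp_rot: [179.9, 0.0, 91.0]
wrist_force: [2.8, 0.7, 6.0]
opening: 0.0208
grasp_force: 58.8
```

Scaled: 48 cm / 80 = 0.6, 46 cm / 80 = 0.575.

>>> servo_tool --pt "0 0 0.0063 0" --pt "0 0 0.025 0" --pt "0 0 0.0625 0" --pt "0 0 0.1 0" --pt "0 0 0.1375 0" --pt "0 0 0.175 0" --pt "0 0 0.2 0" --pt "0.0125 0.0375 0.2 0" --pt "0.025 0.0875 0.2 0" --pt "0.0375 0.1375 0.2 0" --pt "0.05 0.1875 0.2 0" --pt "0.05 0.2375 0.2 0" --pt "0.05 0.2875 0.2 0" --pt "0.05 0.3375 0.2 0" --pt "0.05 0.3875 0.2 0" --pt "0.05 0.4375 0.2 0" --pt "0.05 0.4875 0.2 0" --pt "0.05 0.5375 0.2 0" --pt "0.05 0.575 0.2 0" --pt "0.05 0.6 0.2 0"

```text
time: 25.08
ee_pos: [0.5407, 0.1902, 0.2423]
tcp_rot: [-179.9, 0.0, 91.1]
wrist_force: [0.6, -0.4, -2.8]
opening: 0.0201
grasp_force: 59.1
```

Scaled: 12 cm / 80 = 0.15, 11.5 cm / 80 = 0.1438.

>>> servo_tool --pt "0 0.0375 0 0" --pt "0 0.0875 0 0" --pt "0 0.125 0 0" --pt "0 0.1438 0 0" --pt "0 0.15 0 0" --pt "0 0.15 0 0" --pt "0 0.15 0 0"

```text
time: 25.67
ee_pos: [0.5416, 0.3065, 0.2429]
tcp_rot: [-179.9, 0.1, 91.0]
wrist_force: [0.5, -1.0, -2.6]
opening: 0.0206
grasp_force: 59.2
```

Scaled: -16.7 cm / 80 = -0.2088, -16.6 cm / 80 = -0.2075.

>>> servo_tool --pt "0 0 -0.0375 0" --pt "0 0 -0.075 0" --pt "0 0 -0.1125 0" --pt "0 0 -0.15 0" --pt "0 0 -0.175 0" --pt "0 0 -0.1875 0" --pt "0 0 -0.1963 0" --pt "0 0 -0.2025 0" --pt "0 0 -0.2063 0" --pt "0 0 -0.2075 0" --pt "0 0 -0.2088 0" --pt "0 0 -0.2088 0" --pt "0 0 -0.2088 0"

```text
time: 26.75
ee_pos: [0.5419, 0.3077, 0.0769]
tcp_rot: [180.0, -0.0, 91.0]
wrist_force: [-0.8, 0.3, -2.4]
opening: 0.0205
grasp_force: 59.3
```

Scaled: -0.1 cm / 80 = -0.0013.

>>> servo_tool --pt "0 0 -0.0013 0" --pt "0 0 -0.0013 0" --pt "0 0 -0.0013 0"

```text
time: 27.0
ee_pos: [0.5419, 0.3077, 0.076]
tcp_rot: [179.9, -0.0, 91.0]
wrist_force: [-0.5, 0.7, 3.3]
opening: 0.0208
grasp_force: 59.7
```

>>> servo_tool --pt "0 0 0 0" --pt "0 0 0 0" --pt "0 0 0 0" --pt "0 0 0 0" --pt "0 0 0 0" --pt "0 0 0 0" --pt "0 0 0 0" --pt "0 0 0 0" --claw 0

```text
time: 27.67
ee_pos: [0.5416, 0.3075, 0.0753]
tcp_rot: [-180.0, 0.0, 91.0]
wrist_force: [-1.1, -0.1, 0.2]
opening: 0.0852
grasp_force: 0.0
```

Scaled: -48 cm / 80 = -0.6, -44 cm / 80 = -0.55.

>>> servo_tool --pt "0 0 0.0125 0" --pt "0 0 0.0375 0" --pt "0 0 0.075 0" --pt "0 0 0.1125 0" --pt "0 0 0.15 0" --pt "0 0 0.1938 0" --pt "-0.0125 -0.05 0.1938 0" --pt "-0.025 -0.1 0.1938 0" --pt "-0.0375 -0.15 0.1938 0" --pt "-0.05 -0.2 0.1938 0" --pt "-0.0513 -0.25 0.1938 0" --pt "-0.0513 -0.3 0.1938 0" --pt "-0.0513 -0.35 0.1938 0" --pt "-0.0513 -0.4 0.1938 0" --pt "-0.0513 -0.45 0.1938 0" --pt "-0.0513 -0.5 0.1938 0" --pt "-0.0513 -0.55 0.1938 0" --pt "-0.0513 -0.6 0.1938 0" --pt "-0.0513 -0.6 0.1938 0" --pt "-0.0513 -0.6 0.1938 0"

```text
time: 29.33
ee_pos: [0.5002, -0.1744, 0.2307]
tcp_rot: [180.0, -0.0, 90.8]
wrist_force: [-0.8, 0.7, 0.5]
opening: 0.0854
grasp_force: 0.0
```

Run:
```python
from h import *
a=snap('top','t5.png');b=snap('side','s5.png')
x=cv2.resize(b[110:310,210:360],None,fx=2.6,fy=2.6)[:,:,::-1]; y=cv2.resize(a[120:320,80:230],None,fx=2.6,fy=2.6)[:,:,::-1]
cv2.imwrite('pics/c5.png',np.hstack([x,y]))
print(w2pix('top',[.542,.3075,.132]))
```

```text
[[104.28872817 199.37176565]]
```

View pics/c5.png

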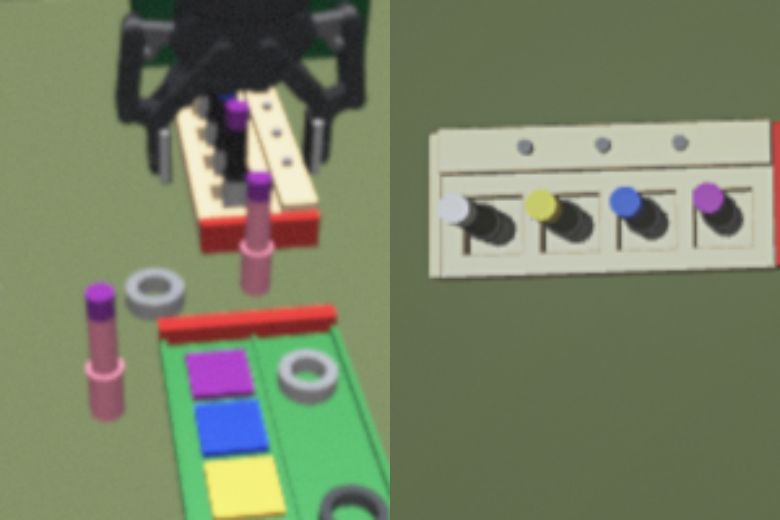

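All four stand upright in order, purple, blue, yellow, white from the red end. White's cap is at px (105,200), expected (104.3,199.4). I'll hand in now.

```bash
python3 -c "
from workcell import *
print(job_done())"
```

```text
the job is handed in; nothing more can be done
None
```

All four gauges stand upright in the beige rack in the right order from its red end (purple, blue, yellow, white). The job was handed in at about 29 s; the hand-in returned no verdict, so this rests on my last camera check.

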